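# Wedge the specimen carrier into the microscope stand

## Task

Fit the specimen carrier to the microscope stand: set it on the stand's plate in front of the dovetail way, then slide it in nose first until it wedges tight between the fixed rail and the tapered one, and let go of it. Push firmly enough that it stays wedged, but gently, so that nothing is bruised, and leave the other things where they are.

Things in the scene. Friction and masses are not known exactly. Their poses are not given: they have to be found in the camera images.
- carrier: Specimen carrier, 0.2 to 0.35 kg, loose on the table: an aluminium dovetailed foot 90 mm long (x), 14 mm thick, with a black square post and a small yellowish mineral (22 mm wide, 18 high, at x +31) on top. Origin: underside, mid length; +x to the nose (narrow end, with the mineral). Right side straight, lower edge at y -26 mm all along; the left side tapers (see carrier_nose).
- grip_post (a point): Centre of the top of the carrier's black post: 24 x 24 mm, 40 mm tall, square to the carrier, its top 54 mm above the carrier's underside, at carrier x = -20, y = 0 mm. Grasp here from above.
- carrier_nose (a point): Middle of the lower edge of the carrier's nose, at carrier x +45, y -4, z 0 mm. The carrier's left side tapers 1 in 6: its lower edge is at y +33.5 mm at the rear (x -45) and +18.5 mm at the nose. Both sides lean inwards 30 degrees from upright, so the top is 8 mm narrower on each side.
- stand: White microscope stand, fixed: plate 280 (x) x 180 (y) mm, flat top at z = 30 mm. Origin: centre of the plate's underside; +x is the way the carrier slides in (away from the robot, within 0.3 rad). A steel column stands at x +112, y +62 mm; its empty head ring is swung out over the far left, up to 200 mm above the table: keep clear. Two aluminium rails on the plate form the way.
- way_mouth (a point): On the plate's top (z 30 mm) at the start of the way, stand x -20, y -35 mm. Axes as the stand's. Its x line is where the carrier's origin runs when its straight side touches the fixed rail. Before it the plate is bare for 120 mm, less up to 15 mm of tapered rail on the left. At the mouth the gap is about 17 mm wider than the nose. Lightly greased: the carrier slides with under about 4 N.
- way_seat (a point): Nominal seat, on the plate's top: where the carrier's origin would be when wedged (parallel to the stand) if the tapered rail stood at its nominal place; stand x +40, y -35 mm. The true seat lies up to 15 mm before or beyond it along x, different each time and not reported: feel for it. Pushing 10 to 15 N along +x wedges it well and it stays; under 8 N is loose, over 20 N bruises it.
- way_far_end (a point): On the plate's top at the far end of the fixed rail, stand x +96, y -35 mm. Rails 14 mm high, undercut to match the carrier. Right rail: straight, along x, fixed, foot of its inner face at stand y -61 mm. Left rail: closes 1 in 6 towards +x; it was set and locked earlier, up to 15 mm nearer or farther along x than nominal (then its ends are level with the right rail's).
- lens_pot: Bystander, to be left alone: a small black pot with a pale lid, 34 mm across, 30 mm high, standing on the left near corner of the stand's plate. Origin: centre of its underside.
- brown_stone: Bystander, to be left alone: a small brown stone, about 50 mm, beside the stand. Origin: centre of its underside.
- grey_stone: Bystander, to be left alone: a grey stone on an orange card, about 60 mm. Origin: centre of its underside.
- phone: Bystander, to be left alone: a black phone, 72 x 148 x 9 mm, lying flat. Origin: centre of its underside.
- dish: Bystander, to be left alone: a shallow white dish, 80 mm across, 16 mm high. Origin: centre of its underside.
- tweezers: Bystander, to be left alone: steel tweezers, 110 mm long, lying flat. Origin: centre of its underside.
- streak_plate: Bystander, to be left alone: a white tile, 50 x 50 x 7 mm, on an orange card. Origin: centre of its underside.
Mind the look-alikes: they are no part of the job. What is meant by the carrier is not red, and is the larger of those in its own colour.

How it is judged:
By the outcome, as a careful person would: the job done as asked, in the order asked, and still so for the second after the job is handed in, with the robot touching nothing.
It also fails if it takes over 72 s, if anything falls off the work surface, if the arm or the gripper's body presses on something with over 40 N, if the wrist force passes 120 N, or if a joint passes its speed limit or range.

## Robot

A 6-joint arm with a two-finger parallel gripper is mounted at the origin on the work surface. World frame = base frame: x ahead of the robot, y to its left, z up, the work surface at z = 0. Lengths are in m, angles in rad, forces in N, time in s.
With the tool pointing down it reaches from about 0.3 to 0.75 m from the base axis. Payload 8.5 kg.
Tool frame: the origin (TCP) lies between the finger pads; the fingertips stand 25 mm ahead of it and the grasp point (between the pads) lies 6 mm ahead of it (tcp_to_tips is the distance from the TCP to the fingertips, in m); x points along the fingers, z is the direction in which the jaws open and shut, and the axes are right-handed (so a half turn about x gives the same grasp; the last joint's range is limited). The gripper opens to 88 mm and grips with 3 to 60 N. Pads are 18 mm wide; open, the fingers measure 123 mm over their backs; the gripper's body (75 mm by 187 mm) begins 45 mm behind the grasp point.
Start: joints at [-1.425, 0.381, 1.297, -0, 1.464, -0.215], TCP at [0.194, -0.515, 0.264] pointing down, gripper open.
Joint ranges: [-3.11, 3.11], [-0.89, 2.33], [0.22, 2.48], [-1.42, 4.56], [0.17, 2.85], [-2.88, 2.88]. Speed limits (rad/s): [2.39, 2.39, 3.14, 3.14, 3.14, 3.14].

## Interface

Orientations are given as a 3x3 rotation matrix whose columns are the frame's x, y, z axes.
In Python, from rig import * gives the robot as it stands.
- The arm moves only by the tool move_arm, never from a script. Its argument "steps" is a list of rows, each a list of 3 entries, a list of its own where there are three numbers: the shift along the world's x, y, z in cm, then the turn, a rotation vector about the world's x, y, z in degrees, then the finger opening in cm, from 0 to 8.81. In form: [[[tx, ty, tz], [rx, ry, rz], hand], ...]. A call has 1 to 20 rows; each row shifts and turns the commanded pose from where the row before left it; what a row does not reach is not made up. A row lasts 1/10 s, in which the tool goes at most 50 mm and 8.59 degrees, less where a joint would pass 70% of its speed; a pose out of reach is approached as far as the arm can. A call is refused whole if a number of a shift passes 5 or a number of a turn 8.59, either way. A call with a gripper value outside its range is refused whole. The fingers move at their own pace and stop on an object; "newtons" is the grip in N (left out, the last holds). Time passes only in rows, so rows that do not move let the fingers close. It gives the time, the measured TCP pose, the force and the opening at its end, in the units of the state.
- sense(): the state, without advancing time (a new reading comes with each control period).
- snapshot(name): name is "scene" or "top" or "wrist"; returns the picture (420x560x3 uint8, blue, green, red); there is no depth.
- camera_model(name): a dict with "K" (3x3 intrinsics, pixels), "dist" ([k1, k2, p1, p2, k3] as OpenCV has them; the pictures are not rectified), "T" (4x4, takes a point from camera to world coordinates); the wrist camera has in their place "mount" (4x4, takes a point from camera to tool coordinates, whose origin is the TCP and whose axes are the tool frame's). Camera axes: x right, y down, z forward; pixel columns grow to the right and rows downward; lengths in m; the calibration is good to about 2 mm. A picture is of the moment at which its call begins: read the wrist's pose just before it. camera_model takes no time and is no camera call.
- sign_off(): hands the job in, once; it reports no verdict.
The state is a dict: "time": time; "q": joint angles; "qvel": joint speeds; "joint_efforts": joint torques, N m; "eef_pos": TCP position; "tcp_rot": TCP orientation; "wrist_force": force on the tool from outside, world axes, zero at the start; "moment": the same for the moment, N m; "finger_gap": finger opening in m.
Only numpy, scipy, OpenCV 4.12 (cv2) and the standard library are available. Lean on these libraries where they do the work, as an engineer would, in place of code of your own. Each camera call takes 0.05 s, during which the arm holds its last target. There are 200 camera calls.

## Working session

There is one attempt and no reset: what is moved stays moved. The work goes in short steps, Python scripts to look and compute and a tool call to move; the robot and the scene stay as the last step left them, time stands still between calls to the robot, and variables do not carry over. Pictures are saved under pics/ and viewed, about 8 in all and at most 12, crops included, and the job is handed in when it is done.

Besides the shell and the picture viewer there is one more tool, called after "Emit:" in YAML: its name, and indented under it one key for each argument. move_arm: Moves the arm, as the interface text tells. Its arguments: {"type":"object","properties":{"steps":{"type":"array","items":{"type":"array"}},"newtons":{"type":"number"}},"required":["steps"]}

```bash
mkdir -p pics; python3 - <<'E'
from rig import *
import cv2,numpy as np
for n in("scene","top"):
    cv2.imwrite(f"pics/{n}0.png",snapshot(n)); m=camera_model(n); print(n,np.round(m["K"],1).tolist(),np.round(m["dist"],3),np.round(m["T"],3).tolist())
print(camera_model("wrist")["mount"])
s=sense();print(s)
E
```

```text
scene [[402.3, 0.0, 277.0], [0.0, 402.3, 206.3], [0.0, 0.0, 1.0]] [-0.066  0.     0.     0.     0.   ] [[0.298, 0.674, -0.676, 1.31], [0.955, -0.22, 0.201, -0.228], [-0.013, -0.705, -0.709, 0.867], [0.0, 0.0, 0.0, 1.0]]
top [[502.9, 0.0, 276.5], [0.0, 502.9, 208.4], [0.0, 0.0, 1.0]] [-0.036  0.     0.     0.     0.   ] [[0.012, -0.987, 0.162, 0.396], [-1.0, -0.011, 0.012, -0.018], [-0.01, -0.162, -0.987, 1.181], [0.0, 0.0, 0.0, 1.0]]
[[ 3.33008800e-04 -3.17984033e-01  9.48096010e-01 -1.20474943e-01]
 [ 4.78220929e-04 -9.48095903e-01 -3.17984165e-01  8.30058729e-02]
 [ 9.99999830e-01  5.59290880e-04 -1.63657659e-04 -1.32265746e-03]
 [ 0.00000000e+00  0.00000000e+00  0.00000000e+00  1.00000000e+00]]
{'time': 0.1, 'q': array([-1.42529359e+00,  3.81094229e-01,  1.29812789e+00, -2.80183393e-05,
        1.46359634e+00, -2.15296949e-01]), 'qvel': array([-3.09903288e-04, -2.49029555e-03, -3.39624836e-03, -5.45468056e-04,
        6.84978395e-04, -6.47884174e-05]), 'joint_efforts': array([ 2.23821153e-03, -4.38651216e+01, -2.24909931e+01,  7.13977357e-02,
        3.42656113e-02, -8.80212178e-05]), 'eef_pos': array([ 0.1941241 , -0.51437445,  0.26323722]), 'tcp_rot': array([[-2.05291484e-04,  9.35613777e-01,  3.53025238e-01],
       [ 1.20880649e-03,  3.53025220e-01, -9.35613025e-01],
       [-9.99999248e-01,  2.34665812e-04, -1.20344908e-03]]), 'wrist_force': array([ 0.18098036, -0.61215688, -0.570457  ]), 'moment': array([ 0.01498851, -0.01518674,  0.02394091]), 'finger_gap': 0.08827185255253465}
```

View pics/top0.png

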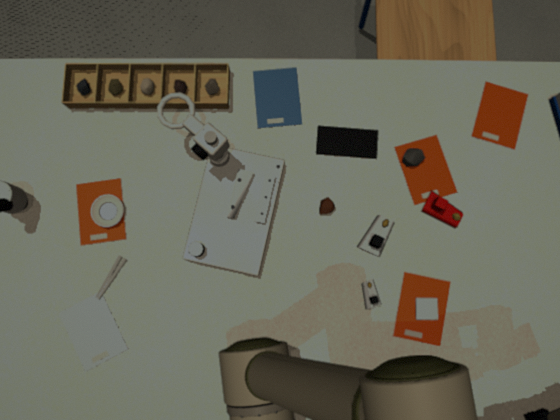

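View pics/scene0.png

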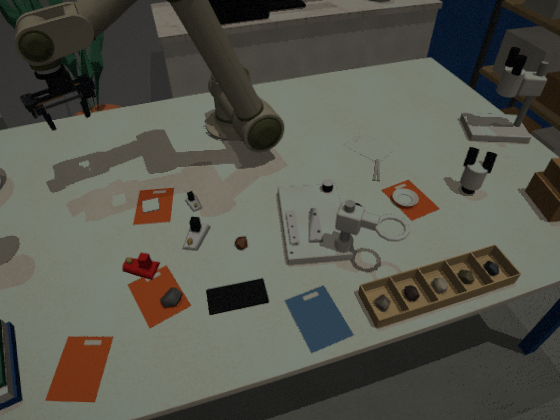

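Top picture: the candidates are the red carrier at (442,209), a small silver one at (372,294) and a larger silver one at (376,236). By the description I choose the one at (376,236). The stand is at (236,212), with the pot at (197,250) and the column at (212,140). I'll check the choice in a close crop.

```bash
cat > h.py <<'E'
from rig import *
import cv2,numpy as np
def ray(cam,px,T=None):
    m=camera_model(cam); T=m["T"] if T is None else T
    u=cv2.undistortPoints(np.array(px,float).reshape(-1,1,2),m["K"],m["dist"]).reshape(-1,2)
    d=np.c_[u,np.ones(len(u))]@T[:3,:3].T
    return T[:3,3],d
def onz(cam,px,z,T=None):
    o,d=ray(cam,px,T); return o+d*((z-o[2])/d[:,2])[:,None]
def wristT(s):
    E=np.eye(4);E[:3,:3]=s["tcp_rot"];E[:3,3]=s["eef_pos"];return E@camera_model("wrist")["mount"]
def proj(cam,P,T=None):
    m=camera_model(cam); T=m["T"] if T is None else T
    W=np.linalg.inv(T); r,_=cv2.Rodrigues(W[:3,:3])
    return cv2.projectPoints(np.array(P,float).reshape(-1,1,3),r,W[:3,3],m["K"],m["dist"])[0].reshape(-1,2)
E
python3 - <<'E'
from h import *
im=cv2.imread("pics/top0.png")
a=cv2.resize(im[205:265,345:405],(400,400),interpolation=2); a=cv2.convertScaleAbs(a,alpha=1.5)
b=cv2.resize(im[140:280,175:295],None,fx=3.3,fy=3.3,interpolation=2)
b=cv2.convertScaleAbs(b,alpha=1.5)
c=np.zeros((462,800,3),np.uint8);c[:400,:400]=a;c[:b.shape[0],402:402+b.shape[1]]=b
cv2.imwrite("pics/crop1.png",c)
E
```

```text
(no output)
```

View pics/crop1.png

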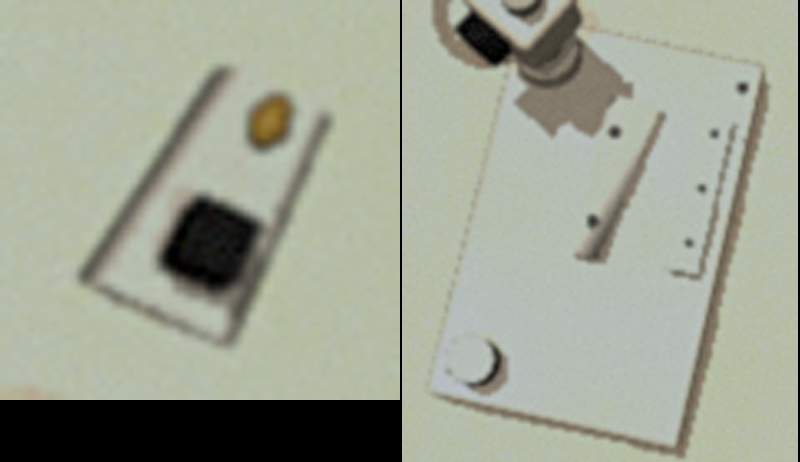

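The crop shows a silver tapered foot with a black post at crop (212,243) and a yellow mineral at (270,120), so this is the carrier. The plate corners are at crop (682,450), (430,392) and (762,66).

```bash
python3 - <<'E'
from h import *
L=lambda x,y:(345+x/6.667,205+y/6.667)
R=lambda x,y:((x-402)/3.3+175,y/3.3+140)
print("post top",onz("top",[L(212,243)],.054).round(4)); print("mineral",onz("top",[L(270,120)],.025).round(4))
p=onz("top",[L(85,278),L(230,345),L(222,70),L(326,118)],.0);print("foot",p.round(4))
c=onz("top",[R(682,450),R(430,392),R(762,66)],.03);print(c.round(4))
nr,nl,fr=c[:,:2]
print(np.linalg.norm(nr-nl),np.linalg.norm(fr-nr),np.arctan2(*(fr-nr)[::-1]),np.arctan2(*(nl-nr)[::-1])-np.pi/2,"centre",(nl+fr)/2)
s=sense();print(wristT(s).round(3))
E
```

```text
post top [[ 0.5085 -0.2307  0.054 ]]
mineral [[ 0.5545 -0.2571  0.025 ]]
foot [[ 0.501  -0.1958  0.    ]
 [ 0.478  -0.2465  0.    ]
 [ 0.5757 -0.2456  0.    ]
 [ 0.5588 -0.2822  0.    ]]
[[ 0.4284  0.0317  0.03  ]
 [ 0.466   0.2074  0.03  ]
 [ 0.701  -0.0206  0.03  ]]
0.17965797994253502 0.27764501282538134 -0.18968624159871597 -0.21109643143819268 centre [0.58353725 0.09338244]
[[ 0.353 -0.887 -0.298  0.271]
 [-0.935 -0.336 -0.111 -0.484]
 [-0.002  0.318 -0.948  0.384]
 [ 0.     0.     0.     1.   ]]
```

Emit:
move_arm:
  steps:
    - [[1.9, 1.85, 0], [0, 0, 8.45], 8.8]
    - [[1.9, 1.85, 0], [0, 0, 8.45], 8.8]
    - [[1.9, 1.85, 0], [0, 0, 8.45], 8.8]
    - [[1.9, 1.85, 0], [0, 0, 8.45], 8.8]
    - [[1.9, 1.85, 0], [0, 0, 8.45], 8.8]
    - [[1.9, 1.85, 0], [0, 0, 8.45], 8.8]
    - [[1.9, 1.85, 0], [0, 0, 8.45], 8.8]
    - [[1.9, 1.85, 0], [0, 0, 8.45], 8.8]
    - [[1.9, 1.85, 0], [0, 0, 8.45], 8.8]
    - [[1.9, 1.85, 0], [0, 0, 8.45], 8.8]
    - [[1.9, 1.85, 0], [0, 0, 8.45], 8.8]
    - [[1.9, 1.85, 0], [0, 0, 8.45], 8.8]
    - [[1.9, 1.85, 0], [0, 0, 8.45], 8.8]
    - [[1.9, 1.85, 0], [0, 0, 8.45], 8.8]
    - [[1.9, 1.85, 0], [0, 0, 8.45], 8.8]
    - [[1.9, 1.85, 0], [0, 0, 8.45], 8.8]
    - [[0, 0, 0], [0, 0, 0], 8.8]
    - [[0, 0, 0], [0, 0, 0], 8.8]

```text
time: 1.9
eef_pos: [0.498, -0.2185, 0.2634]
tcp_rot: [[-0.001, -0.912, 0.41], [0.0, 0.41, 0.912], [-1.0, 0.001, -0.0]]
wrist_force: [0.0, -0.2, -0.9]
finger_gap: 0.0878
```

```bash
python3 - <<'E'
from h import *
import pickle
s=sense();im=snapshot("wrist");pickle.dump(s,open("s1.pkl","wb"));cv2.imwrite("pics/w1.png",im)
print(s["time"],s["eef_pos"].round(4),s["q"].round(2),s["tcp_rot"].round(4).tolist(),s["wrist_force"].round(2))
E
```

```text
1.9 [ 0.498  -0.2185  0.2634] [-0.63  0.37  1.31 -0.    1.46 -1.78] [[-0.0008, -0.912, 0.4103], [0.0002, 0.4103, 0.912], [-1.0, 0.0008, -0.0001]] [ 0.01 -0.16 -0.87]
```

View pics/w1.png

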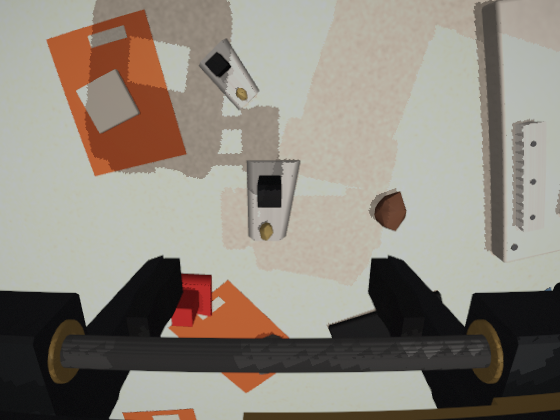

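The wrist view shows the carrier at (270,200), nose down the image: post at (270,190), mineral at (266,231), small look-alike at (225,75), red one at (195,300). Next I measure the post and the foot edges.

```bash
python3 - <<'E'
from h import *
import pickle
s=pickle.load(open("s1.pkl","rb"));im=cv2.imread("pics/w1.png");T=wristT(s)
print(T[:3,3])
r=im[165:225,245:300].max(2)
m=(r<60).astype(np.uint8); c=max(cv2.findContours(m,0,1)[0],key=cv2.contourArea)
print(cv2.boundingRect(c),cv2.minAreaRect(c)); print(r[5:50,25].tolist())
# predicted with rough pose
for yaw,o in((-0.43,(0.5085,-0.2307)),):
    R=np.array([[np.cos(yaw),-np.sin(yaw)],[np.sin(yaw),np.cos(yaw)]])
    sq=np.array([[-12,-12],[12,-12],[12,12],[-12,12]])/1000
    for z in(.054,.014): print(z,proj("wrist",np.c_[sq@R.T+o,[z]*4],T).round(1).tolist())
    f=(np.array([[-25,-26],[65,-26],[65,18.5],[-25,33.5]])/1000)@R.T+o
    print(proj("wrist",np.c_[f,[0]*4],T).round(1).tolist())
k=cv2.resize(im[150:250,220:320],(600,600),interpolation=cv2.INTER_CUBIC);cv2.imwrite("pics/w1c.png",k)
E
```

```text
[ 0.42193005 -0.18324506  0.3839357 ]
(13, 10, 23, 32) ((24.0, 25.5), (31.0, 22.0), 90.0)
[133, 133, 133, 133, 127, 71, 9, 9, 11, 13, 11, 11, 11, 10, 10, 12, 16, 14, 14, 15, 16, 31, 31, 31, 30, 31, 31, 29, 29, 29, 29, 29, 29, 28, 29, 29, 28, 90, 178, 177, 177, 177, 177, 177, 177]
0.054 [[254.4, 182.5], [254.7, 206.2], [279.2, 206.4], [279.5, 182.7]]
0.014 [[256.5, 173.0], [256.7, 194.6], [278.8, 194.7], [279.0, 173.1]]
[[244.2, 158.4], [245.7, 234.4], [283.7, 234.7], [298.7, 158.8]]
```

View pics/w1c.png

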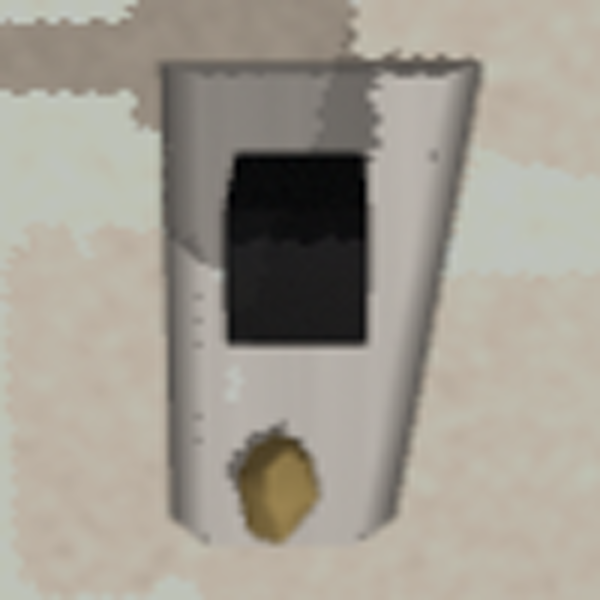

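Emit:
move_arm:
  steps:
    - [[0.66, -0.52, -2.5], [0, 0, -0.4], 6.5]
    - [[0.66, -0.53, -2.5], [0, 0, 0], 6.5]
    - [[0, 0, -2.5], [0, 0, 0], 6.5]
    - [[0, 0, -2.5], [0, 0, 0], 6.5]
    - [[0, 0, -2.5], [0, 0, 0], 6.5]
    - [[0, 0, -2.5], [0, 0, 0], 6.5]
    - [[0, 0, -2.5], [0, 0, 0], 6.5]
    - [[0, 0, -2.0], [0, 0, 0], 6.5]
    - [[0, 0, -1.5], [0, 0, 0], 6.5]
    - [[0, 0, -0.84], [0, 0, 0], 6.5]
    - [[0, 0, 0], [0, 0, 0], 6.5]
    - [[0, 0, 0], [0, 0, 0], 6.5]

```text
time: 3.15
eef_pos: [0.5113, -0.2296, 0.0459]
tcp_rot: [[0.001, -0.909, 0.416], [-0.0, 0.416, 0.909], [-1.0, -0.001, -0.0]]
wrist_force: [-0.4, -0.4, 0.4]
finger_gap: 0.0652
```

Emit:
move_arm:
  steps:
    - [[0, 0, 0], [0, 0, 0], 4]
    - [[0, 0, 0], [0, 0, 0], 3]
    - [[0, 0, 0], [0, 0, 0], 2]
    - [[0, 0, 0], [0, 0, 0], 1.5]
    - [[0, 0, 0], [0, 0, 0], 1.5]
    - [[0, 0, 0], [0, 0, 0], 1.5]
    - [[0, 0, 0], [0, 0, 0], 1.5]
  newtons: 35

```text
time: 3.85
eef_pos: [0.5114, -0.2291, 0.0454]
tcp_rot: [[0.0, -0.91, 0.415], [-0.0, 0.415, 0.91], [-1.0, -0.0, -0.0]]
wrist_force: [-1.6, 0.2, 1.5]
finger_gap: 0.0237
```

Emit:
move_arm:
  steps:
    - [[0, 0, 1], [0, 0, 0], 1.5]
    - [[0, 0, 2], [0, 0, 0], 1.5]
    - [[0, 0, 3], [0, 0, 0], 1.5]
    - [[0, 0, 3], [0, 0, 0], 1.5]
    - [[0, 1, 3], [0, 0, 1.2], 1.5]
    - [[-0.4, 3, 2], [0, 0, 1.2], 1.5]
    - [[-0.4, 3, 0.5], [0, 0, 1.2], 1.5]
    - [[-0.4, 3, 0], [0, 0, 1.2], 1.5]
    - [[-0.4, 3, 0], [0, 0, 1.2], 1.5]
    - [[-0.4, 3, 0], [0, 0, 1.2], 1.5]
    - [[-0.4, 3, 0], [0, 0, 1.2], 1.5]
    - [[-0.4, 3, 0], [0, 0, 1.2], 1.5]
    - [[-0.4, 3, 0], [0, 0, 1.2], 1.5]
    - [[-0.4, 3, 0], [0, 0, 1.2], 1.5]
    - [[-0.1, 2, 0], [0, 0, 1.2], 1.5]
    - [[0, 0.9, 0], [0, 0, 0], 1.5]
    - [[0, 0, 0], [0, 0, 0], 1.5]
    - [[0, 0, 0], [0, 0, 0], 1.5]
    - [[0, 0, 0], [0, 0, 0], 1.5]

```text
time: 5.75
eef_pos: [0.4745, 0.079, 0.1903]
tcp_rot: [[-0.0, -0.98, 0.198], [-0.0, 0.198, 0.98], [-1.0, 0.0, -0.0]]
wrist_force: [-0.6, 0.8, -3.0]
finger_gap: 0.0236
```

```bash
python3 - <<'E'
from h import *
import pickle
s=sense();im=snapshot("wrist");pickle.dump(s,open("s2.pkl","wb"));cv2.imwrite("pics/w2.png",im)
print(s["time"],s["eef_pos"].round(4),s["tcp_rot"].round(4).tolist(),s["wrist_force"].round(2),s["finger_gap"])
cv2.imwrite("pics/w2v.png",cv2.resize(im,(800,600),interpolation=cv2.INTER_CUBIC))
T=wristT(s);yaw=-.2
R=np.array([[np.cos(yaw),-np.sin(yaw)],[np.sin(yaw),np.cos(yaw)]])
P={"nr":(-140,-90),"nl":(-140,90),"fr":(140,-90),"fl":(140,90),"mouthR":(-20,-61),"farR":(96,-61)}
for k,v in P.items(): print(k,(proj("wrist",[[*(R@np.array(v)/1000+[.5835,.0934]),.03]],T)[0]*800/560).round(0))
E
```

```text
5.75 [0.4745 0.079  0.1903] [[-0.0001, -0.9802, 0.1978], [-0.0002, 0.1978, 0.9802], [-1.0, 0.0001, -0.0002]] [-0.6   0.77 -3.02] 0.023579742886858414
nr [293. 215.]
nl [614. 217.]
fr [319. 589.]
fl [557. 587.]
mouthR [351. 405.]
farR [356. 545.]
```

View pics/w2v.png

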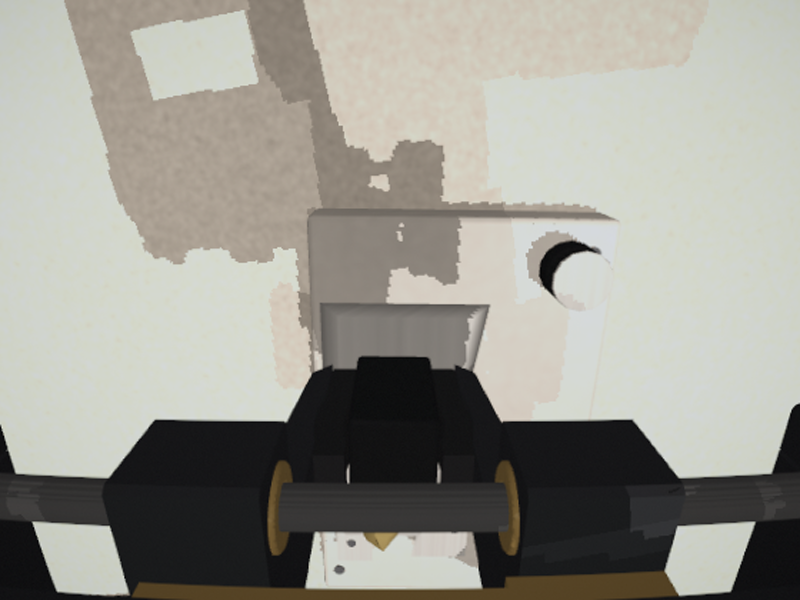

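The wrist view shows the plate's near edge at (312..614, 215), the pot at (575,275) and the carrier in the hand. The gripper hides the rails. I'll rise and go forward to see them behind the hand.

Emit:
move_arm:
  steps:
    - [[0, 0, 3], [0, 0, 0], 1.5]
    - [[0, 0, 3], [0, 0, 0], 1.5]
    - [[1.5, -0.3, 3], [0, 0, 0], 1.5]
    - [[2.5, -0.5, 2], [0, 0, 0], 1.5]
    - [[3, -0.6, 0], [0, 0, 0], 1.5]
    - [[3, -0.6, 0], [0, 0, 0], 1.5]
    - [[3, -0.6, 0], [0, 0, 0], 1.5]
    - [[1.7, -0.4, 0], [0, 0, 0], 1.5]
    - [[0, 0, 0], [0, 0, 0], 1.5]
    - [[0, 0, 0], [0, 0, 0], 1.5]
    - [[0, 0, 0], [0, 0, 0], 1.5]

```text
time: 6.9
eef_pos: [0.6206, 0.0499, 0.3006]
tcp_rot: [[-0.0, -0.98, 0.197], [0.0, 0.197, 0.98], [-1.0, 0.0, -0.0]]
wrist_force: [-0.0, -0.7, -2.9]
finger_gap: 0.0235
```

```bash
python3 - <<'E'
from h import *
import pickle
s=sense();im=snapshot("wrist");pickle.dump(s,open("s3.pkl","wb"));cv2.imwrite("pics/w3.png",im)
print(s["time"],s["eef_pos"].round(4),s["tcp_rot"].round(4).tolist(),s["wrist_force"].round(2),s["finger_gap"])
k=cv2.resize(im[0:300,130:530],(800,600),interpolation=cv2.INTER_CUBIC);cv2.imwrite("pics/w3v.png",k)
E
```

```text
6.9 [0.6206 0.0499 0.3006] [[-0.0002, -0.9805, 0.1965], [0.0, 0.1965, 0.9805], [-1.0, 0.0002, -0.0]] [-0.01 -0.74 -2.88] 0.023468156920510626
```

View pics/w3v.png

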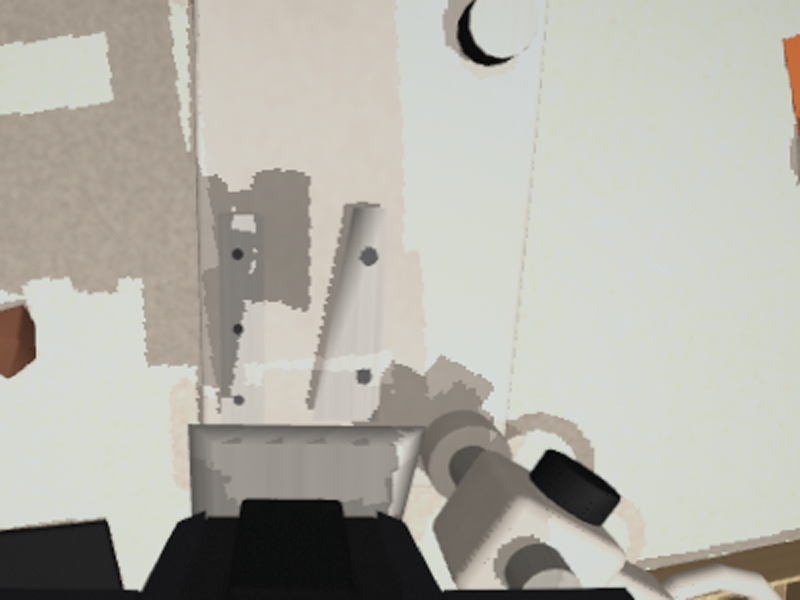

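```bash
python3 - <<'E'
from h import *
im=cv2.imread("pics/w3.png")
g=cv2.createCLAHE(4,(6,6)).apply(im[:,:,1])
k=cv2.resize(g[90:215,225:350],(600,600),interpolation=cv2.INTER_CUBIC);cv2.imwrite("pics/w3c.png",k)
E
```

```text
(no output)
```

View pics/w3c.png

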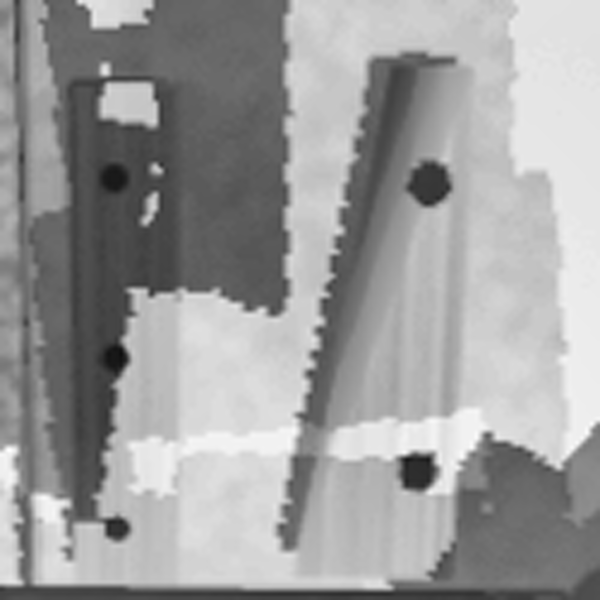

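```bash
python3 - <<'E'
from h import *
import pickle
s=pickle.load(open("s3.pkl","rb"));T=wristT(s)
C=lambda x,y:(225+x/4.8,90+y/4.8)
V=lambda x,y:(130+x/2,y/2)
def yaw(a,b):d=b-a;return np.arctan2(d[1],d[0])
def pr(n,px,z):
    p=onz("wrist",px,z,T)[:,:2]; print(n,p.round(4).tolist(),"yaw",round(yaw(p[0],p[-1]),4)); return p
E_=pr("R inner top",[C(176,85),C(179,570)],.044)
pr("R outer",[C(70,90),C(75,520)],.044)
S=pr("screws",[C(115,178),C(115.5,357),C(117,528)],.044)
pr("L inner",[C(398,75),C(300,560)],.044)
pr("Lscrews",[C(430,183),C(418,471)],.044)
a=pr("plate L",[V(545,20),V(510,400)],.03)
b=pr("plate R",[C(20,30),C(27,570)],.03)
rr=pr("R rear edge",[C(72,80),C(170,80)],.044)
lr=pr("L rear edge",[C(400,60),C(468,66)],.044)
cr=onz("top",[((682-402)/3.3+175,450/3.3+140),((430-402)/3.3+175,392/3.3+140)],.03)[:,:2]
for y in(-.19,-.20,-.21):
    n=np.array([-np.sin(y),np.cos(y)]);u=np.array([np.cos(y),np.sin(y)])
    print(y,"n: Rin",(E_@n).round(4),"plates",(a@n).round(4),(b@n).round(4),"screws",(S@n).round(4),"u: Rrear",(rr@u).round(4),"Lrear",(lr@u).round(4),"topnear",(cr@u).round(4), "topcent n",np.array([.5835,.0934])@n,"u",np.array([.5835,.0934])@u)
E
```

```text
R inner top [[0.555, 0.0503], [0.6628, 0.0282]] yaw -0.2022
R outer [[0.5515, 0.0277], [0.6461, 0.0071]] yaw -0.2149
screws [[0.5717, 0.0332], [0.6105, 0.0246], [0.6499, 0.0162]] yaw -0.2136
L inner [[0.5622, 0.0974], [0.6659, 0.0564]] yaw -0.3767
Lscrews [[0.5862, 0.1003], [0.6501, 0.0869]] yaw -0.2066
plate L [[0.4873, 0.2093], [0.6849, 0.1688]] yaw -0.2023
plate R [[0.5371, 0.0183], [0.6602, -0.0095]] yaw -0.222
R rear edge [[0.5495, 0.0286], [0.5537, 0.0492]] yaw 1.3703
L rear edge [[0.5592, 0.0983], [0.5633, 0.1124]] yaw 1.2933
-0.19 n: Rin [0.1542 0.1528] plates [0.2976 0.2951] [0.1194 0.1154] screws [0.1405 0.1395 0.1386] u: Rrear [0.5343 0.5345] Lrear [0.5306 0.5319] topnear [0.4147 0.4185] topcent n 0.20191836077874112 u 0.555360050400122
-0.2 n: Rin [0.1595 0.1593] plates [0.302  0.3015] [0.1246 0.1219] screws [0.1461 0.1454 0.145 ] u: Rrear [0.5329 0.5329] Lrear [0.5286 0.5297] topnear [0.4135 0.4155] topcent n 0.20746177288929019 u 0.5533131326741059
-0.21 n: Rin [0.1649 0.1657] plates [0.3063 0.3079] [0.1299 0.1283] screws [0.1516 0.1514 0.1513] u: Rrear [0.5315 0.5313] Lrear [0.5265 0.5274] topnear [0.4124 0.4126] topcent n 0.21298443899543454 u 0.5512108840959148
```

```bash
python3 - <<'E'
from h import *
import pickle
s=pickle.load(open("s3.pkl","rb"));T=wristT(s);V=lambda x,y:(130+x/2,y/2)
p=onz("wrist",[V(190,426),V(428,427)],s["eef_pos"][2]-.0454,T)[:,:2]-s["eef_pos"][:2]
R=s["tcp_rot"]; f=-R[:2,1]; l=R[:2,2]
print("rear corners fwd,left",(p@f).round(4),(p@l).round(4),"carrier yaw if rigid",np.arctan2(f[1],f[0]))
y=-.206;u=np.array([np.cos(y),np.sin(y)]);n=np.array([-np.sin(y),np.cos(y)])
t=.447*u+.1848*n; print("target TCP",t, "shift cm",(t-s["eef_pos"][:2])*100,"u",u,"n",n)
E
```

```text
rear corners fwd,left [-0.0245 -0.0243] [-0.0237  0.0355] carrier yaw if rigid -0.19782604741996587
target TCP [0.47534917 0.08946065] shift cm [-14.52188597   3.95145154] u [ 0.97885693 -0.20454612] n [0.20454612 0.97885693]
```

Emit:
move_arm:
  steps:
    - [[-3, 0.8, 0], [0, 0, -0.46], 1.5]
    - [[-4, 1, 0], [0, 0, 0], 1.5]
    - [[-4, 1, 0], [0, 0, 0], 1.5]
    - [[-2.5, 0.6, -1], [0, 0, 0], 1.5]
    - [[-1.07, 0.33, -3], [0, 0, 0], 1.5]
    - [[0, 0, -4], [0, 0, 0], 1.5]
    - [[0, 0, -4], [0, 0, 0], 1.5]
    - [[0, 0, -4], [0, 0, 0], 1.5]
    - [[0, 0, -3], [0, 0, 0], 1.5]
    - [[0, 0, -2], [0, 0, 0], 1.5]
    - [[0, 0, -0.8], [0, 0, 0], 1.5]
    - [[0, 0, 0], [0, 0, 0], 1.5]
    - [[0, 0, 0], [0, 0, 0], 1.5]
    - [[0, 0, 0], [0, 0, 0], 1.5]

```text
time: 8.35
eef_pos: [0.4762, 0.0873, 0.0836]
tcp_rot: [[0.002, -0.979, 0.204], [-0.0, 0.204, 0.979], [-1.0, -0.002, 0.0]]
wrist_force: [0.2, 0.9, -1.7]
finger_gap: 0.0237
```

Emit:
move_arm:
  steps:
    - [[0, 0, -0.1], [0, 0, 0], 1.5]
    - [[0, 0, -0.1], [0, 0, 0], 1.5]
    - [[0, 0, -0.1], [0, 0, 0], 1.5]
    - [[0, 0, 0], [0, 0, 0], 1.5]
    - [[0, 0, 0], [0, 0, 0], 1.5]

```text
time: 8.85
eef_pos: [0.4756, 0.0872, 0.0793]
tcp_rot: [[-0.0, -0.979, 0.204], [-0.0, 0.204, 0.979], [-1.0, 0.0, -0.0]]
wrist_force: [0.5, 0.6, -3.0]
finger_gap: 0.0238
```

Emit:
move_arm:
  steps:
    - [[0, 0, -0.15], [0, 0, 0], 1.5]
    - [[0, 0, -0.15], [0, 0, 0], 1.5]
    - [[0, 0, -0.05], [0, 0, 0], 1.5]
    - [[0, 0, 0], [0, 0, 0], 1.5]
    - [[0, 0, 0], [0, 0, 0], 1.5]

```text
time: 9.35
eef_pos: [0.4757, 0.0872, 0.0758]
tcp_rot: [[-0.0, -0.979, 0.204], [0.0, 0.204, 0.979], [-1.0, 0.0, 0.0]]
wrist_force: [0.3, -0.4, -2.7]
finger_gap: 0.0237
```

Emit:
move_arm:
  steps:
    - [[0, 0, -0.05], [0, 0, 0], 1.5]
    - [[0, 0, -0.05], [0, 0, 0], 1.5]
    - [[0, 0, 0], [0, 0, 0], 1.5]
    - [[0, 0, 0], [0, 0, 0], 1.5]

```text
time: 9.75
eef_pos: [0.4757, 0.0872, 0.0754]
tcp_rot: [[0.001, -0.979, 0.204], [-0.0, 0.204, 0.979], [-1.0, -0.001, 0.0]]
wrist_force: [-2.3, 0.4, 6.4]
finger_gap: 0.0236
```

Emit:
move_arm:
  steps:
    - [[0, 0, 0.03], [0, 0, 0], 1.5]
    - [[0.49, -0.1, 0], [0, 0, 0], 1.5]
    - [[0.49, -0.1, 0], [0, 0, 0], 1.5]
    - [[0.49, -0.11, 0], [0, 0, 0], 1.5]
    - [[0.49, -0.1, 0], [0, 0, 0], 1.5]
    - [[0.49, -0.1, 0], [0, 0, 0], 1.5]
    - [[0.49, -0.1, 0], [0, 0, 0], 1.5]
    - [[0, 0, 0], [0, 0, 0], 1.5]
    - [[0, 0, 0], [0, 0, 0], 1.5]

```text
time: 10.65
eef_pos: [0.506, 0.0809, 0.0754]
tcp_rot: [[0.002, -0.979, 0.204], [-0.0, 0.204, 0.979], [-1.0, -0.002, 0.0]]
wrist_force: [1.8, -1.1, 3.6]
finger_gap: 0.0235
```

Emit:
move_arm:
  steps:
    - [[0.49, -0.1, 0], [0, 0, 0], 1.5]
    - [[0.49, -0.1, 0], [0, 0, 0], 1.5]
    - [[0.49, -0.11, 0], [0, 0, 0], 1.5]
    - [[0.49, -0.1, 0], [0, 0, 0], 1.5]
    - [[0.49, -0.1, 0], [0, 0, 0], 1.5]
    - [[0.49, -0.1, 0], [0, 0, 0], 1.5]
    - [[0, 0, 0], [0, 0, 0], 1.5]
    - [[0, 0, 0], [0, 0, 0], 1.5]

```text
time: 11.45
eef_pos: [0.535, 0.0749, 0.0754]
tcp_rot: [[0.002, -0.979, 0.204], [-0.0, 0.204, 0.979], [-1.0, -0.002, 0.0]]
wrist_force: [2.6, 0.6, 4.3]
finger_gap: 0.0234
```

Emit:
move_arm:
  steps:
    - [[0, 0, 0.02], [0, 0, 0], 1.5]
    - [[-0.02, -0.1, 0], [0, 0, 0], 1.5]
    - [[-0.02, -0.1, 0], [0, 0, 0], 1.5]
    - [[0, 0, 0], [0, 0, 0], 1.5]
    - [[0, 0, 0], [0, 0, 0], 1.5]

```text
time: 11.95
eef_pos: [0.5339, 0.073, 0.0754]
tcp_rot: [[-0.0, -0.979, 0.204], [0.0, 0.204, 0.979], [-1.0, 0.0, 0.0]]
wrist_force: [0.4, 0.6, 5.4]
finger_gap: 0.0238
```

Emit:
move_arm:
  steps:
    - [[-0.02, -0.1, 0], [0, 0, 0], 1.5]
    - [[0, 0, 0], [0, 0, 0], 1.5]
    - [[0, 0, 0], [0, 0, 0], 1.5]

```text
time: 12.25
eef_pos: [0.5337, 0.0722, 0.0754]
tcp_rot: [[-0.0, -0.979, 0.204], [0.0, 0.204, 0.979], [-1.0, 0.0, 0.0]]
wrist_force: [-0.3, 1.3, 5.3]
finger_gap: 0.0235
```

Emit:
move_arm:
  steps:
    - [[-0.01, -0.05, 0.02], [0, 0, 0], 1.5]
    - [[-0.01, -0.05, 0], [0, 0, 0], 1.5]
    - [[0, 0, 0], [0, 0, 0], 1.5]
    - [[0, 0, 0], [0, 0, 0], 1.5]

```text
time: 12.65
eef_pos: [0.5336, 0.0718, 0.0755]
tcp_rot: [[0.0, -0.979, 0.204], [0.001, 0.204, 0.979], [-1.0, 0.0, 0.001]]
wrist_force: [1.6, 6.6, 3.9]
finger_gap: 0.0235
```

Emit:
move_arm:
  steps:
    - [[-0.01, -0.05, 0], [0, 0, 0], 1.5]
    - [[-0.01, -0.05, 0], [0, 0, 0], 1.5]
    - [[0, 0, 0], [0, 0, 0], 1.5]
    - [[0, 0, 0], [0, 0, 0], 1.5]

```text
time: 13.05
eef_pos: [0.5334, 0.0716, 0.0755]
tcp_rot: [[0.0, -0.979, 0.204], [0.003, 0.204, 0.979], [-1.0, 0.0, 0.003]]
wrist_force: [2.0, 10.9, 3.7]
finger_gap: 0.0233
```

```bash
python3 - <<'E'
from h import *
s=sense();print(s["wrist_force"].round(2),s["moment"].round(3),s["eef_pos"].round(4),np.arctan2(-s["tcp_rot"][1,1],-s["tcp_rot"][0,1]))
E
```

```text
[ 2.03 10.88  3.68] [ 2.031 -0.501  0.384] [0.5334 0.0716 0.0755] -0.20532341737985368
```

Emit:
move_arm:
  steps:
    - [[0.03, 0.12, 0], [0, 0, 0], 1.5]
    - [[0, 0, 0], [0, 0, 0], 1.5]
    - [[0, 0, 0], [0, 0, 0], 1.5]

```text
time: 13.35
eef_pos: [0.5335, 0.0718, 0.0755]
tcp_rot: [[-0.001, -0.979, 0.204], [0.001, 0.204, 0.979], [-1.0, 0.001, 0.001]]
wrist_force: [1.1, 7.1, 2.8]
finger_gap: 0.0236
```

```bash
python3 - <<'E'
from h import *
s=sense();print(s["wrist_force"].round(2),s["moment"].round(3),s["eef_pos"].round(4))
E
```

```text
[1.06 7.14 2.85] [ 1.129 -0.2    0.173] [0.5335 0.0718 0.0755]
```

Emit:
move_arm:
  steps:
    - [[0.02, 0.06, 0], [0, 0, 0], 1.5]
    - [[0.49, -0.1, 0], [0, 0, 0], 1.5]
    - [[0.49, -0.1, 0], [0, 0, 0], 1.5]
    - [[0.49, -0.11, 0], [0, 0, 0], 1.5]
    - [[0.49, -0.1, 0], [0, 0, 0], 1.5]
    - [[0, 0, 0], [0, 0, 0], 1.5]
    - [[0, 0, 0], [0, 0, 0], 1.5]

```text
time: 14.05
eef_pos: [0.5537, 0.0677, 0.0754]
tcp_rot: [[0.0, -0.979, 0.204], [-0.0, 0.204, 0.979], [-1.0, -0.0, 0.0]]
wrist_force: [2.2, 3.4, 1.5]
finger_gap: 0.0239
```

Emit:
move_arm:
  steps:
    - [[0.49, -0.1, 0], [0, 0, 0], 1.5]
    - [[0.49, -0.1, 0], [0, 0, 0], 1.5]
    - [[0.49, -0.1, 0], [0, 0, 0], 1.5]
    - [[0, 0, 0], [0, 0, 0], 1.5]
    - [[0, 0, 0], [0, 0, 0], 1.5]

```text
time: 14.55
eef_pos: [0.5689, 0.0645, 0.0755]
tcp_rot: [[0.001, -0.979, 0.204], [-0.0, 0.204, 0.979], [-1.0, -0.001, -0.0]]
wrist_force: [2.2, 1.7, 0.5]
finger_gap: 0.0237
```

Emit:
move_arm:
  steps:
    - [[0.29, -0.06, 0], [0, 0, 0], 1.5]
    - [[0.29, -0.06, 0], [0, 0, 0], 1.5]
    - [[0.29, -0.06, 0], [0, 0, 0], 1.5]
    - [[0.29, -0.06, 0], [0, 0, 0], 1.5]
    - [[0, 0, 0], [0, 0, 0], 1.5]
    - [[0, 0, 0], [0, 0, 0], 1.5]

```text
time: 15.15
eef_pos: [0.5802, 0.0622, 0.0754]
tcp_rot: [[0.001, -0.979, 0.204], [-0.0, 0.204, 0.979], [-1.0, -0.001, -0.0]]
wrist_force: [1.2, 0.3, -0.1]
finger_gap: 0.0235
```

Emit:
move_arm:
  steps:
    - [[0.1, -0.02, 0], [0, 0, 0], 1.5]
    - [[0.1, -0.02, 0], [0, 0, 0], 1.5]
    - [[0.1, -0.02, 0], [0, 0, 0], 1.5]
    - [[0, 0, 0], [0, 0, 0], 1.5]
    - [[0, 0, 0], [0, 0, 0], 1.5]

```text
time: 15.65
eef_pos: [0.5829, 0.0616, 0.0754]
tcp_rot: [[0.0, -0.979, 0.204], [-0.0, 0.204, 0.979], [-1.0, -0.0, -0.0]]
wrist_force: [-0.5, -0.4, -0.7]
finger_gap: 0.0236
```

Emit:
move_arm:
  steps:
    - [[0.1, -0.02, 0], [0, 0, 0], 1.5]
    - [[0.1, -0.02, 0], [0, 0, 0], 1.5]
    - [[0.1, -0.02, 0], [0, 0, 0], 1.5]
    - [[0, 0, 0], [0, 0, 0], 1.5]
    - [[0, 0, 0], [0, 0, 0], 1.5]

```text
time: 16.15
eef_pos: [0.5859, 0.0611, 0.0755]
tcp_rot: [[0.0, -0.979, 0.204], [-0.0, 0.204, 0.979], [-1.0, -0.0, -0.0]]
wrist_force: [0.6, 0.0, -1.8]
finger_gap: 0.0239
```

Emit:
move_arm:
  steps:
    - [[0.1, -0.02, 0], [0, 0, 0], 1.5]
    - [[0.1, -0.02, 0], [0, 0, 0], 1.5]
    - [[0, 0, 0], [0, 0, 0], 1.5]
    - [[0, 0, 0], [0, 0, 0], 1.5]

```text
time: 16.55
eef_pos: [0.5879, 0.0607, 0.0755]
tcp_rot: [[0.0, -0.979, 0.204], [-0.0, 0.204, 0.979], [-1.0, -0.0, -0.0]]
wrist_force: [0.0, 0.2, -2.3]
finger_gap: 0.024
```

Emit:
move_arm:
  steps:
    - [[0.1, -0.02, -0.01], [0, 0, 0], 1.5]
    - [[0.1, -0.02, 0], [0, 0, 0], 1.5]
    - [[0, 0, 0], [0, 0, 0], 1.5]
    - [[0, 0, 0], [0, 0, 0], 1.5]

```text
time: 16.95
eef_pos: [0.59, 0.0603, 0.0755]
tcp_rot: [[0.0, -0.979, 0.204], [-0.0, 0.204, 0.979], [-1.0, -0.0, 0.0]]
wrist_force: [0.5, -0.3, -2.0]
finger_gap: 0.0238
```

Emit:
move_arm:
  steps:
    - [[0.1, -0.02, 0], [0, 0, 0], 1.5]
    - [[0.1, -0.02, 0], [0, 0, 0], 1.5]
    - [[0, 0, 0], [0, 0, 0], 1.5]
    - [[0, 0, 0], [0, 0, 0], 1.5]

```text
time: 17.35
eef_pos: [0.5918, 0.0597, 0.0755]
tcp_rot: [[-0.0, -0.979, 0.204], [-0.0, 0.204, 0.979], [-1.0, 0.0, -0.0]]
wrist_force: [-1.2, -1.6, 0.4]
finger_gap: 0.0237
```

Emit:
move_arm:
  steps:
    - [[0.1, -0.03, 0], [0, 0, 0], 1.5]
    - [[0, 0, 0], [0, 0, 0], 1.5]
    - [[0, 0, 0], [0, 0, 0], 1.5]

```text
time: 17.65
eef_pos: [0.5926, 0.0595, 0.0755]
tcp_rot: [[-0.001, -0.979, 0.204], [-0.0, 0.204, 0.979], [-1.0, 0.001, -0.0]]
wrist_force: [-4.5, -3.4, 1.2]
finger_gap: 0.0238
```

Emit:
move_arm:
  steps:
    - [[0.1, -0.03, 0], [0, 0, 0], 1.5]
    - [[0, 0, 0], [0, 0, 0], 1.5]
    - [[0, 0, 0], [0, 0, 0], 1.5]

```text
time: 17.95
eef_pos: [0.593, 0.0594, 0.0754]
tcp_rot: [[-0.002, -0.979, 0.204], [-0.0, 0.204, 0.979], [-1.0, 0.002, -0.0]]
wrist_force: [-6.8, -1.9, 3.1]
finger_gap: 0.0238
```

Emit:
move_arm:
  steps:
    - [[0.1, -0.02, 0], [0, 0, 0], 1.5]
    - [[0.05, -0.01, 0], [0, 0, 0], 1.5]
    - [[0, 0, 0], [0, 0, 0], 1.5]
    - [[0, 0, 0], [0, 0, 0], 1.5]

```text
time: 18.35
eef_pos: [0.5933, 0.0593, 0.0754]
tcp_rot: [[-0.005, -0.979, 0.204], [0.0, 0.204, 0.979], [-1.0, 0.005, -0.001]]
wrist_force: [-13.0, -1.4, 6.6]
finger_gap: 0.0237
```

Emit:
move_arm:
  steps:
    - [[0, 0, 0], [0, 0, 0], 1.5]
    - [[0, 0, 0], [0, 0, 0], 1.5]

```text
time: 18.55
eef_pos: [0.5933, 0.0593, 0.0754]
tcp_rot: [[-0.005, -0.979, 0.204], [0.0, 0.204, 0.979], [-1.0, 0.005, -0.001]]
wrist_force: [-14.4, -1.3, 7.3]
finger_gap: 0.0233
```

Emit:
move_arm:
  steps:
    - [[0, 0, 0], [0, 0, 0], 2.6]
    - [[0, 0, 0], [0, 0, 0], 3.2]
    - [[0, 0, 0], [0, 0, 0], 4.2]
    - [[0, 0, 0], [0, 0, 0], 4.5]
    - [[0, 0, 0], [0, 0, 0], 4.5]

```text
time: 19.05
eef_pos: [0.5955, 0.0591, 0.0755]
tcp_rot: [[0.0, -0.979, 0.204], [0.0, 0.204, 0.979], [-1.0, -0.0, 0.0]]
wrist_force: [0.5, -0.5, 0.6]
finger_gap: 0.045
```

Emit:
move_arm:
  steps:
    - [[0, 0, 2], [0, 0, 0], 4.5]
    - [[0, 0, 3], [0, 0, 0], 4.5]
    - [[0, 0, 3], [0, 0, 0], 4.5]
    - [[-2, 0.4, 0], [0, 0, 0], 2]
    - [[-2, 0.4, 0], [0, 0, 0], 0]
    - [[-1, 0.2, 0], [0, 0, 0], 0]
    - [[0, 0, 0], [0, 0, 0], 0]
    - [[0, 0, 0], [0, 0, 0], 0]

```text
time: 19.85
eef_pos: [0.546, 0.0689, 0.1555]
tcp_rot: [[0.001, -0.979, 0.204], [-0.0, 0.204, 0.979], [-1.0, -0.001, 0.0]]
wrist_force: [0.1, -0.4, 1.0]
finger_gap: 0.007
```

```bash
python3 - <<'E'
from h import *
s=sense();im=snapshot("wrist");cv2.imwrite("pics/w4.png",im)
print(s["time"],s["eef_pos"].round(4),s["wrist_force"].round(2),s["moment"].round(3),s["finger_gap"])
k=np.hstack([im[60:360,60:460],cv2.resize(snapshot("scene")[160:310,230:430],(400,300),interpolation=2)]);cv2.imwrite("pics/w4v.png",k)
E
```

```text
19.85 [0.546  0.0689 0.1555] [ 0.12 -0.43  0.96] [ 0.024 -0.172 -0.026] 0.006993158615308748
```

View pics/w4v.png

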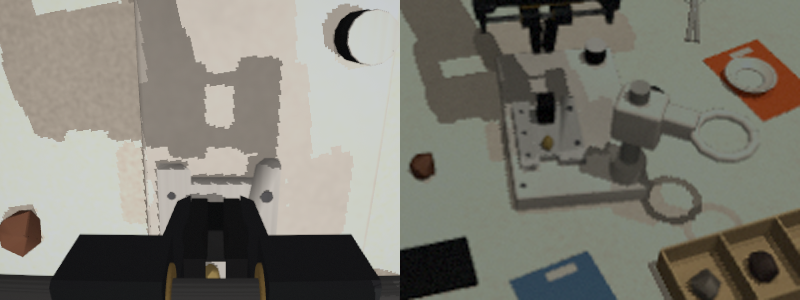

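The left half shows the carrier between the rails. In the right half the carrier is upright on the plate, with the pot and brown stone undisturbed. I'll confirm with a gentle closed-finger push on the rear of the post, which also lets the carrier settle freely.

Emit:
move_arm:
  steps:
    - [[0, 0, -3], [0, 0, 0], 0]
    - [[0, 0, -3], [0, 0, 0], 0]
    - [[0, 0, -1.8], [0, 0, 0], 0]
    - [[0.8, -0.17, 0], [0, 0, 0], 0]
    - [[0.8, -0.17, 0], [0, 0, 0], 0]
    - [[0.5, -0.1, 0], [0, 0, 0], 0]
    - [[0, 0, 0], [0, 0, 0], 0]
    - [[0, 0, 0], [0, 0, 0], 0]
    - [[0, 0, 0], [0, 0, 0], 0]

```text
time: 20.85
eef_pos: [0.5663, 0.0647, 0.0779]
tcp_rot: [[0.001, -0.979, 0.204], [-0.0, 0.204, 0.979], [-1.0, -0.001, 0.0]]
wrist_force: [-0.4, 0.5, 0.4]
finger_gap: 0.0005
```

Emit:
move_arm:
  steps:
    - [[0.1, -0.02, 0], [0, 0, 0], 0]
    - [[0.1, -0.02, 0], [0, 0, 0], 0]
    - [[0.1, -0.02, 0], [0, 0, 0], 0]
    - [[0, 0, 0], [0, 0, 0], 0]
    - [[0, 0, 0], [0, 0, 0], 0]

```text
time: 21.35
eef_pos: [0.5694, 0.064, 0.0774]
tcp_rot: [[-0.0, -0.979, 0.204], [0.0, 0.204, 0.979], [-1.0, 0.0, 0.0]]
wrist_force: [-0.2, 0.2, -0.6]
finger_gap: 0.0006
```

Emit:
move_arm:
  steps:
    - [[0.1, -0.02, 0], [0, 0, 0], 0]
    - [[0.1, -0.02, 0], [0, 0, 0], 0]
    - [[0, 0, 0], [0, 0, 0], 0]
    - [[0, 0, 0], [0, 0, 0], 0]

```text
time: 21.75
eef_pos: [0.5714, 0.0636, 0.0774]
tcp_rot: [[-0.0, -0.979, 0.204], [-0.0, 0.204, 0.979], [-1.0, 0.0, -0.0]]
wrist_force: [-0.1, 0.6, -1.0]
finger_gap: 0.0003
```

Emit:
move_arm:
  steps:
    - [[0.1, -0.02, 0], [0, 0, 0], 0]
    - [[0, 0, 0], [0, 0, 0], 0]
    - [[0, 0, 0], [0, 0, 0], 0]

```text
time: 22.05
eef_pos: [0.5719, 0.0635, 0.0774]
tcp_rot: [[-0.001, -0.979, 0.204], [0.0, 0.204, 0.979], [-1.0, 0.001, -0.0]]
wrist_force: [-3.1, -0.4, 1.7]
finger_gap: 0.0006
```

Emit:
move_arm:
  steps:
    - [[0.1, -0.02, 0], [0, 0, 0], 0]
    - [[0, 0, 0], [0, 0, 0], 0]
    - [[0, 0, 0], [0, 0, 0], 0]

```text
time: 22.35
eef_pos: [0.5719, 0.0635, 0.0773]
tcp_rot: [[-0.004, -0.979, 0.204], [0.0, 0.204, 0.979], [-1.0, 0.004, -0.0]]
wrist_force: [-8.4, 1.9, 3.6]
finger_gap: 0.0007
```

Firm contact and no movement. I'll press a little more, to about 12 N.

Emit:
move_arm:
  steps:
    - [[0.06, -0.01, 0], [0, 0, 0], 0]
    - [[0, 0, 0], [0, 0, 0], 0]
    - [[0, 0, 0], [0, 0, 0], 0]
    - [[0, 0, 0], [0, 0, 0], 0]

```text
time: 22.75
eef_pos: [0.572, 0.0636, 0.0772]
tcp_rot: [[-0.005, -0.979, 0.204], [0.001, 0.204, 0.979], [-1.0, 0.005, -0.001]]
wrist_force: [-11.1, 1.3, 5.8]
finger_gap: 0.0001
```

Emit:
move_arm:
  steps:
    - [[-0.3, 0.06, 0], [0, 0, 0], 0]
    - [[-0.7, 0.14, 0], [0, 0, 0], 0]
    - [[-1, 0.2, 0], [0, 0, 0], 0]
    - [[0, 0, 3], [0, 0, 0], 0]
    - [[0, 0, 4], [0, 0, 0], 0]
    - [[0, 0, 4], [0, 0, 0], 0]
    - [[-3, 0, 4], [0, 0, 0], 0]
    - [[-4, -1, 2], [0, 0, 0], 0]
    - [[-4, -2, 0], [0, 0, 0], 0]
    - [[-2, -3, 0], [0, 0, 0], 0]
    - [[0, -4, 0], [0, 0, 0], 0]
    - [[0, -4, 0], [0, 0, 0], 0]
    - [[0, -4, 0], [0, 0, 0], 0]
    - [[0, 0, 0], [0, 0, 0], 0]
    - [[0, 0, 0], [0, 0, 0], 0]

```text
time: 24.25
eef_pos: [0.4235, -0.113, 0.2473]
tcp_rot: [[-0.0, -0.979, 0.206], [0.0, 0.206, 0.979], [-1.0, 0.0, 0.0]]
wrist_force: [0.5, 0.5, 0.4]
finger_gap: 0.0007
```

```bash
python3 - <<'E'
from h import *
s=sense();print(s["time"],s["eef_pos"].round(3),s["wrist_force"].round(2))
a=snapshot("top");b=snapshot("scene");cv2.imwrite("pics/top5.png",a)
k=np.hstack([cv2.resize(cv2.convertScaleAbs(a[120:285,175:340],alpha=1.4),(400,400),interpolation=2),cv2.resize(b[140:300,230:390],(400,400),interpolation=2)]);cv2.imwrite("pics/v5.png",k)
E
```

```text
24.25 [ 0.423 -0.113  0.247] [0.49 0.53 0.38]
```

View pics/v5.png

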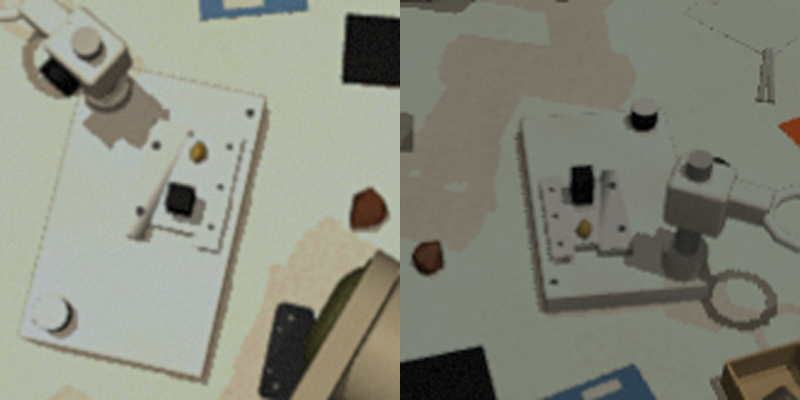

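The carrier sits flush between the rails in both views, with its post at (180,198) and mineral at (198,152) in the left half. The pot and the brown stone look unmoved, and the arm is clear. Handing in.

```bash
python3 -c "
from rig import *
print(sign_off())"
```

```text
the job is handed in; nothing more can be done
None
```

The larger silver carrier is wedged in the dovetail way, released, and the job is handed in at about 24 s. I gripped it by its post, set it on the bare plate in front of the way and touched it against the fixed rail to find the line. I then slid it in until it wedged, at a peak of about 14 N along the slide.

**Tightness:** After letting go I pushed the back of the post with closed fingers at about 11 N. The carrier did not visibly move (at most about 0.1 mm).

**Position:** The seat was about 36 mm along the stand's x, some 4 mm short of nominal. The last top and scene views show the carrier flush between the rails. The pot, brown stone and visible parts of the phone looked unmoved, and the wrist force was near zero with the arm clear. I did not check the other bystanders closely at the end.

**What disagreed:**
- The top and wrist cameras differed by about 5 mm across the stand, which the contact with the fixed rail settled.
- While feeling for that rail, the sideways force briefly reached about 11 N, more than I intended. It was backed off straight away.

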